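# Clear the blocked stock drawer and set out the tea

## Task

Set out the tea on the narrow wooden riser. The sugar caster is standing in the way of the stock drawer: stand it up on the riser first, then pull the drawer open, take out the round tin, stand it on the riser as well, and push the drawer fully home. Leave the square tin in the drawer, do not disturb the other crockery, and set things down rather than dropping them.

Things in the scene. Friction and masses are not known exactly. Their poses are not given: they have to be found in the camera images.
- stock: Low black stock cabinet fixed to the counter, 200 deep x 250 wide x 92 mm high, with one drawer across its whole front. Origin: centre of its underside; x points from its front to its back, z up. The front face is at x = -100 mm, the drawer slides out towards -x. Small saucers are stacked, fixed, on the rear of its top (x 55, y -60 mm, radius 36, 27 mm high)
- stock_drawer0 (a joint): How far the drawer is pulled out, m: 0 fully shut, 0.133 at its stop. It stays where it is left and needs a few N. Its front is 15 mm thick, top 80 mm above the counter. Inside 155 mm (x) by 208 mm (y), floor 22 mm and wall tops 70 mm above the counter; the inside starts 56 mm behind the handle bar
- stock_drawer0_handle (a point): Middle of the drawer's steel bar handle; moves with the drawer. The bar is level, along the cabinet's y, 120 mm long, 11 mm thick, its centre line 35 mm in front of the drawer front and 54 mm above the counter, on two pins 51 mm either side of the middle
- riser: Dark wooden riser (a small narrow bench) fixed to the counter. Its origin lies on the counter 170 mm behind the board's middle (the board is at its x = -170 mm); x points away from its front, y along the board, z up
- step (a point): Middle of the top surface of the riser's board, 90 mm above the counter. The board is 70 mm deep (x of this point), 300 mm long (y of this point) and 14 mm thick; axes as the riser's
- caster: White porcelain sugar caster with a domed steel cap, standing in front of the drawer. Round: 60 mm across at the foot, 54 mm at 70 mm height, cap 56 mm across above it narrowing from 82 mm height, 100 mm high in all, about 0.3 kg. Origin: centre of its underside, z up
- round_tin: Round steel tea tin in the drawer, 52 mm across, its lid 54 mm across over the top 14 mm, 52 mm high, about 0.18 kg. Origin: centre of its underside, z up. Lies in the left or the right half of the drawer
- square_tin: Square steel tin in the other half of the drawer, 50 x 50 mm (lid 52 x 52), 52 mm high. Stays there. Origin: centre of its underside
- step_cup: White espresso cup standing mouth down somewhere on the riser's board, 60 mm across (handle reaches 43 mm from its axis), 54 mm high. Leave it. Origin: centre of its underside (the mouth)
- top_cup: The same kind of cup, mouth down on the cabinet's top. Leave it. Origin: centre of its underside
- glass_a: Clear drinking glass standing mouth down on the counter nearer the robot, 62 mm across, 115 mm high. Leave it. Origin: centre of its underside
- mug: White mug on the counter in front of the riser, 76 mm across plus a handle at its +y, 85 mm high. Leave it. Origin: centre of its underside
- jug: Open steel jug on the counter behind the riser, 72 mm across, 90 mm high. Leave it. Origin: centre of its underside

How it is judged (in metres and radians):
On the way, in this order (a step that is already met when the one before it is completed fails the run):
1. the sugar caster stands upright on the riser's board, let go, with the drawer still shut (out by less than 30 mm) (x of caster in the frame of step between -0.015 and 0.015 m and y of caster in the frame of step between -0.13 and 0.13 m and z of caster in the frame of step between -0.006 and 0.006 m and angle between caster's own z axis and vertical below 0.1 rad and linear speed of caster below 0.02 m/s and contact force between caster and the fingers below 0.1 N and value of joint stock_drawer0 below 0.03 m), for 0.2 s.
2. the drawer is pulled out by more than 100 mm (value of joint stock_drawer0 above 0.1 m), for 0.2 s.
3. the round tin stands upright on the riser's board, let go (x of round_tin in the frame of step between -0.015 and 0.015 m and y of round_tin in the frame of step between -0.13 and 0.13 m and z of round_tin in the frame of step between -0.006 and 0.006 m and angle between round_tin's own z axis and vertical below 0.1 rad and linear speed of round_tin below 0.02 m/s and contact force between round_tin and the fingers below 0.1 N), for 0.2 s.
4. the drawer is pushed fully home (out by less than 5 mm) (value of joint stock_drawer0 below 0.005 m), for 0.2 s.
At the end, for the whole second after the job is handed in: Caster and round tin stand upright (within 0.1 rad), still and let go, on the riser board, centres within 15 mm of its lengthwise centre line and 130 mm of its middle; the drawer is home (out under 5 mm), the square tin upright in it within 40 mm of its starting place (all of step 3 and x of caster in the frame of step between -0.015 and 0.015 m and y of caster in the frame of step between -0.13 and 0.13 m and z of caster in the frame of step between -0.006 and 0.006 m and angle between caster's own z axis and vertical below 0.1 rad and linear speed of caster below 0.02 m/s and contact force between caster and the fingers below 0.1 N and value of joint stock_drawer0 below 0.005 m and distance of square_tin from where it was at the start of the episode below 0.04 m and angle between square_tin's own z axis and vertical below 0.15 rad); the robot touches nothing.
It fails at once if a bystander (the glass, mug, steel jug or either cup) is moved by more than 25 mm (distance of any of glass_a, step_cup, top_cup, mug, jug from where it was at the start of the episode above 0.025 m).
It fails at once if a bystander is tipped by more than 0.3 rad (angle between any of glass_a, step_cup, top_cup, mug, jug's own z axis and vertical above 0.3 rad).
It fails at once if the sugar caster or the round tin is tipped by more than 0.6 rad (angle between any of caster, round_tin's own z axis and vertical above 0.6 rad).
It fails at once if the caster or the round tin is dropped: falls free of the fingers faster than 0.6 m/s (a fall of about 18 mm) ((linear speed of caster above 0.6 m/s and contact force between caster and the fingers below 0.1 N) or (linear speed of round_tin above 0.6 m/s and contact force between round_tin and the fingers below 0.1 N)).
It fails at once if the drawer is driven against the caster (more than 3 N) (contact force between caster and stock above 3 N).
It also fails if it takes over 72 s, if anything falls off the work surface, if the arm or the gripper's body presses on something with over 40 N, if the wrist force passes 120 N, or if a joint passes its speed limit or range.

## Robot

A 6-joint arm with a two-finger parallel gripper is mounted at the origin on the work surface. World frame = base frame: x ahead of the robot, y to its left, z up, the work surface at z = 0. Lengths are in mm, angles in degrees, forces in N, time in s.
With the tool pointing down it reaches from about 350 to 850 mm from the base axis. Payload 8.1 kg.
Tool frame: the origin (TCP) lies at the very end of the fingers, on their centre line; the grasp point (between the pads) lies 19 mm behind it; z points along the fingers, y is the line along which they close (so a half turn about z gives the same grasp; the last joint's range is limited). The gripper opens to 85 mm and grips with 20 to 120 N. Pads are 22 mm wide; open, the fingers measure 114 mm over their backs; the gripper's body (76 mm by 85 mm) begins 54 mm behind the grasp point. The pads swing forward as they close: fully open they stand 13 mm farther back than shut.
Start: joints at [-73.763, 7.471, 85.268, -0, 87.261, -4.893], TCP at [216.318, -559.653, 231.292] pointing down, gripper open.
Joint ranges: [-169.43, 169.43], [-51.17, 129.36], [1.28, 143.12], [-76.62, 256.62], [0, 156.53], [-152.29, 152.29]. Speed limits (degrees/s): [136.94, 136.94, 159.86, 180, 180, 180].

## Interface

Orientations are given as [roll, pitch, yaw] about the fixed x, y, z axes, in that order (R = Rz(yaw) Ry(pitch) Rx(roll)).
In Python, from bench import sense, eyes, job, models gives the robot as it stands. The module is installed in compiled form; this text tells all that it offers.
- The arm moves only by the tool apply_moves, never from a script. Its argument "rows" is a list of rows, each a list of 6 numbers: the shift along the tool's x, y, z in mm, then the turn, a rotation vector about the tool's x, y, z in rad. In form: [[dx, dy, dz, rx, ry, rz], ...]. A call has exactly 5 rows; each row shifts and turns the commanded pose from where the row before left it, along the tool's axes as they then stand; what a row does not reach is not made up. A row lasts 1/8 s, in which the tool goes at most 62.5 mm and 10.7 degrees, less where a joint would pass 70% of its speed; a pose out of reach is approached as far as the arm can. A call is refused whole if a number of a shift passes 62.5 or a number of a turn 0.188, either way. A call with a gripper value outside its range is refused whole. "fingers" is the finger opening in mm, from 0 to 85.4, set as the call begins (left out, the last holds). The fingers move at their own pace and stop on an object; "grip_force" is the grip in N (left out, the last holds). Time passes only in rows, so rows that do not move let the fingers close, or fill a call up. It gives the time, the measured TCP pose, the force, the opening and the grip force at its end, in the units of the state.
- sense(): the state, without advancing time (a new reading comes with each control period).
- eyes.snapshot(name): name is "scene" or "top" or "wrist"; returns (picture, depth): 480x640x3 uint8, red, green, blue; 480x640 float32, mm along the optical axis (not along the pixel's ray), 0 where there is no reading.
- eyes.get_calibration(name): a dict with "intrinsics" (3x3 intrinsics, pixels), "D" ([k1, k2, p1, p2, k3] as OpenCV has them; the pictures are not rectified), "R" (3x3) and "t" (3): a world point X has camera coordinates R X + t; the wrist camera has in their place "mount" (4x4, takes a point from camera to tool coordinates, whose origin is the TCP and whose axes are the flange's). Camera axes: x right, y down, z forward; pixel columns grow to the right and rows downward; lengths in mm; the calibration is good to about 2 mm. A picture is of the moment at which its call begins: read the wrist's pose just before it. get_calibration takes no time and is no camera call.
- job.hand_in(): hands the job in; it is judged then, once.
Trained networks look in the newest picture that a camera, given by its name, has taken for a name from the list of things; names that differ only in an ending like _2 or _b are one class to them, and where a whole thing is asked for, a point or a joint stands for the part that bears it (a point fixed in the world has none). Each returns a list of dicts, best first, with "confidence" (0 to 1); they miss things now and then, are a little off and sometimes report something else, mostly with a low value. They report only what shows in the picture. A call takes as long as a camera call.
- models.boxes_of(name, camera): "xyz" ([x, y, z] in mm, in world coordinates, good to about 4 mm: the middle of the surface that is visible of it).
- models.cut_out(name, camera): "pixels" (480x640 bool, what is visible of it).
- models.place_of(name, camera): "xyz" ([x, y, z] in mm, in world coordinates, good to about 4 mm: a listed point, or the origin of a listed thing).
The state is a dict: "time": time; "joint_pos": joint angles; "qd": joint speeds; "joint_efforts": joint torques, N m; "tool_pos": TCP position; "tcp_rot": TCP orientation; "ft_force": force on the tool from outside, world axes, zero at the start; "wrist_torque": the same for the moment, N m; "finger_gap": finger opening in mm; "grip_force": force on a finger pad.
Only numpy, scipy, OpenCV 4.12 (cv2) and the standard library are available. Lean on these libraries where they do the work, as an engineer would, in place of code of your own. Each camera call takes 0.05 s, during which the arm holds its last target. There are 200 camera calls.

## Working session

There is one attempt and no reset: what is moved stays moved. The work goes in short steps, Python scripts to look and compute and a tool call to move; the robot and the scene stay as the last step left them, time stands still between calls to the robot, and variables do not carry over. Pictures are saved under pics/ and viewed, at most 10 in all, crops included, and the job is handed in when it is done.

Besides the shell and the picture viewer there is one more tool, called after "Call:" as name(argument=value, ...), one argument or row to a line, values as JSON. apply_moves: Moves the arm, as the interface text tells. Its arguments: {"type":"object","properties":{"rows":{"type":"array"},"fingers":{"type":"number"},"grip_force":{"type":"number"}},"required":["rows"]}

```bash
mkdir -p pics; cat > h.py <<'E'
from bench import sense, eyes, job, models
import numpy as np, cv2
from scipy.spatial.transform import Rotation as Rot
np.set_printoptions(precision=1,suppress=True)
def cam(name,s=None):
    c=eyes.get_calibration(name)
    K=np.array(c["intrinsics"]);D=np.array(c["D"])
    if "R" in c: R=np.array(c["R"]);t=np.array(c["t"])
    else:
        s=s or sense(); M=np.array(c["mount"])
        T=np.eye(4);T[:3,:3]=Rot.from_euler('xyz',s["tcp_rot"],degrees=True).as_matrix();T[:3,3]=s["tool_pos"]
        T=np.linalg.inv(T@M);R=T[:3,:3];t=T[:3,3]
    return K,D,R,np.ravel(t)
def cloud(name,depth,mask,s=None):
    K,D,R,t=cam(name,s)
    v,u=np.nonzero(mask&(depth>0));z=depth[v,u]
    p=cv2.undistortPoints(np.c_[u,v].astype(float)[:,None],K,D)[:,0]
    return (np.c_[p*z[:,None],z]-t)@R
def save(n,im): cv2.imwrite(f"pics/{n}.png",im[:,:,::-1])
E
python3 - <<'E'
from h import *
print(sense())
names="stock stock_drawer0_handle riser step caster round_tin square_tin step_cup top_cup glass_a mug jug".split()
for c in("scene","top"):
    im,d=eyes.snapshot(c);save(c,im)
    np.save(c+"_d.npy",d)
    print(c)
    for n in names:
        r=models.place_of(n,c)
        print(n,[(np.array(q["xyz"]).round(),round(q["confidence"],2)) for q in r[:2]])
E
```

```text
{'time': 0.0, 'joint_pos': array([-73.8,   7.5,  85.3,  -0. ,  87.3,  -4.9]), 'qd': array([ 0. , -0. ,  0. ,  0.1,  0.1, -0. ]), 'joint_efforts': array([ -0. , -56.9, -50.1,  -0. ,   0. ,   0. ]), 'tool_pos': array([ 216.1, -559.1,  230.2]), 'tcp_rot': array([-179.9,   -0. ,   21.1]), 'ft_force': array([ 0.1, -0.8,  0.3]), 'wrist_torque': array([-0. ,  0.1, -0. ]), 'grip_force': 0.0, 'finger_gap': 85.58683180220827}
scene
stock [(array([754., 189.,  -2.]), 0.6)]
stock_drawer0_handle [(array([618., 175.,  52.]), 0.79), (array([ 412., -168.,   -3.]), 0.31)]
riser []
step [(array([ 558., -217.,   92.]), 0.57)]
caster [(array([556., 141.,  -0.]), 0.85)]
round_tin []
square_tin []
step_cup [(array([ 559., -212.,   88.]), 0.89)]
top_cup [(array([756., 245.,  91.]), 0.56)]
glass_a [(array([408.,  18.,   0.]), 0.95)]
mug [(array([ 410., -169.,   -2.]), 0.66)]
jug [(array([ 708., -143.,    2.]), 0.6)]
top
stock [(array([755., 186.,  -3.]), 0.93)]
stock_drawer0_handle [(array([618., 174.,  52.]), 0.71)]
riser []
step [(array([ 560., -219.,   89.]), 0.64)]
caster [(array([563., 142.,   1.]), 0.7)]
round_tin []
square_tin []
step_cup []
top_cup [(array([751., 245.,  92.]), 0.87)]
glass_a [(array([406.,  17.,  -6.]), 0.84)]
mug [(array([ 414., -166.,   -1.]), 0.59)]
jug [(array([ 708., -147.,    1.]), 0.8)]
```

View pics/scene.png

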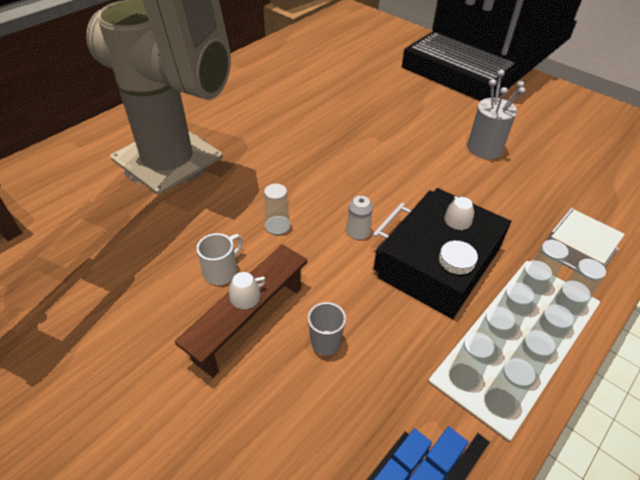

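View pics/top.png

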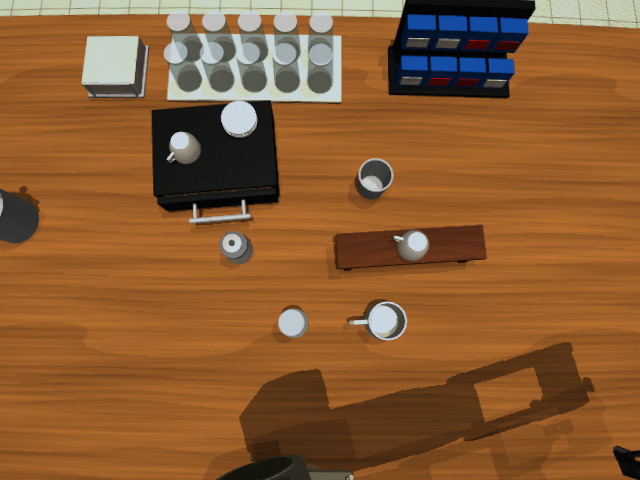

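```bash
python3 - <<'E'
from h import *
d=np.load("top_d.npy");P=cloud("top",d,np.ones_like(d,bool))
# board
b=P[(abs(P[:,2]-90)<8)&(P[:,1]<-20)&(P[:,0]>420)&(P[:,0]<680)]
r=cv2.minAreaRect(b[:,:2].astype(np.float32));print("board",r,cv2.boxPoints(r),np.median(b[:,2]),len(b))
b=P[(abs(P[:,2]-92)<8)&(P[:,1]>20)&(P[:,0]>600)]
r=cv2.minAreaRect(b[:,:2].astype(np.float32));print("stock",r,cv2.boxPoints(r),np.median(b[:,2]))
b=P[(P[:,2]>115)&(P[:,1]<0)&(P[:,0]>450)&(P[:,0]<650)&(P[:,2]<160)];print("cup",np.median(b,0),b.min(0),b.max(0),len(b))
b=P[(abs(P[:,0]-560)<45)&(abs(P[:,1]-141)<45)&(P[:,2]>60)&(P[:,2]<120)];print("caster",b.mean(0),b.min(0),b.max(0),len(b))
E
```

```text
board ((528.9105224609375, -204.17996215820312), (295.536865234375, 253.03781127929688), 69.46610260009766) [[ 358.6 -298.2]
 [ 595.6 -386.9]
 [ 699.2 -110.2]
 [ 462.3  -21.4]] 91.66885615457159 4528
stock ((830.3916625976562, 316.96405029296875), (387.669677734375, 636.2015991210938), 7.207961559295654) [[ 598.2  608.2]
 [ 678.   -22.9]
 [1062.6   25.7]
 [ 982.8  656.9]] 93.77794640142915
cup [ 556.7 -210.5  140.5] [ 532.  -244.1  115.1] [ 585.8 -174.4  150.1] 702
caster [557.2 136.1  93.6] [532.9 111.5  60.1] [587.  165.1 106.3] 648
```

The scene picture shows the cup mid-board (245,288), mug (217,258), glass (277,210), caster (360,217) and handle (393,220). In the top view the board spans about (335-485, 228-268), with the cup at (415,244), the caster at (235,245) and the handle at (220,217).

```bash
python3 - <<'E'
from h import *
def rect(name,lo,hi,box):
    d=np.load(name+"_d.npy");m=np.zeros_like(d,bool);u0,u1,v0,v1=box;m[v0:v1,u0:u1]=1
    P=cloud(name,d,m);P=P[(P[:,2]>lo)&(P[:,2]<hi)]
    r=cv2.minAreaRect(P[:,:2].astype(np.float32));print(name,r,np.median(P[:,2]));print(cv2.boxPoints(r))
rect("top",86,96,(328,494,218,285))
rect("scene",86,96,(170,315,240,385))
rect("top",86,99,(145,285,95,200))
rect("scene",86,99,(370,515,185,325))
for c in("scene","top"):
    im,d=eyes.snapshot(c)
    for n in("caster","stock_drawer0_handle","step_cup"):
        r=models.cut_out(n,c)
        if r:
            P=cloud(c,d,r[0]["pixels"]);print(c,n,r[0]["confidence"],len(P),P.mean(0),np.percentile(P,[3,50,97],axis=0).round(),"x,y of top part",P[P[:,2]>np.percentile(P[:,2],97)-12].mean(0))
            if n[0:5]=="stock":
                q=P[(abs(P[:,2]-54)<10)];print(np.linalg.eigh(np.cov(q[:,:2].T))[1][:,1])
E
```

```text
top ((560.1782836914062, -216.3965606689453), (71.18598175048828, 298.102783203125), 4.712062358856201) 91.72030081582915
[[ 512.5  -70.8]
 [ 536.9 -367.9]
 [ 607.9 -362. ]
 [ 583.4  -64.9]]
scene ((567.7390747070312, -211.26077270507812), (248.5279998779297, 277.4710693359375), 42.14860916137695) 89.51777623817492
[[ 382.5 -191.8]
 [ 568.7 -397.5]
 [ 753.  -230.7]
 [ 566.8  -25. ]]
top ((760.026123046875, 189.0954132080078), (192.1824951171875, 251.82481384277344), 5.869000434875488) 93.83289516128097
[[651.6 304.5]
 [677.3  54. ]
 [868.5  73.7]
 [842.7 324.2]]
scene ((776.3294677734375, 187.72789001464844), (279.6521911621094, 395.6339111328125), 84.25651550292969) 91.52498179117292
[[565.5  68.4]
 [959.2  28.8]
 [987.1 307.1]
 [593.5 346.6]]
scene caster 0.89 974 [570.6 128.9  57.9] [[543. 112.   0.]
 [573. 124.  61.]
 [590. 158. 100.]] x,y of top part [565.2 135.3  95.7]
scene stock_drawer0_handle 0.57 678 [650.4 154.4  65.9] [[616.  58.  29.]
 [656. 150.  70.]
 [679. 283.  81.]] x,y of top part [662.6 166.9  78.7]
[-0.3  1. ]
scene step_cup 0.63 977 [ 570.4 -222.2  124.6] [[ 546. -245.   93.]
 [ 573. -225.  127.]
 [ 588. -182.  145.]] x,y of top part [ 564.3 -220.1  141.4]
top caster 0.78 827 [554.6 133.7  80.6] [[533. 111.  13.]
 [554. 133.  93.]
 [582. 161. 104.]] x,y of top part [559.3 138.3  98.8]
top stock_drawer0_handle 0.81 2139 [652.8 173.6  64.6] [[615.  63.  24.]
 [656. 173.  68.]
 [677. 288.  84.]] x,y of top part [661.9 173.3  80.4]
[-0.1  1. ]
top step_cup 0.89 839 [ 556.1 -209.7  131.2] [[ 532. -238.   92.]
 [ 556. -209.  136.]
 [ 584. -184.  148.]] x,y of top part [ 558.7 -214.4  144.1]
```

Call:
apply_moves(
  rows=[
    [0,0,0,0,0,0.14],
    [0,0,0,0,0,0.14],
    [29,-47.5,0,0,0,0],
    [29,-47.5,0,0,0,0],
    [29,-47.5,0,0,0,0],
  ],
  fingers=85,
)

```text
time: 2.33
tool_pos: [290.8, -408.6, 231.3]
tcp_rot: [180.0, -0.0, 5.0]
ft_force: [0.6, -0.3, 0.6]
finger_gap: 84.9
grip_force: 0.0
```

Call:
apply_moves(
  rows=[
    [29,-47.5,0,0,0,0],
    [29,-47.5,0,0,0,0],
    [29,-47.5,0,0,0,0],
    [29,-47.5,0,0,0,0],
    [29,-47.5,0,0,0,0],
  ],
)

```text
time: 2.95
tool_pos: [414.3, -159.0, 231.6]
tcp_rot: [180.0, -0.1, 5.1]
ft_force: [1.2, -0.6, -0.5]
finger_gap: 85.0
grip_force: 0.0
```

Call:
apply_moves(
  rows=[
    [29,-47.5,0,0,0,0],
    [29,-47.5,0,0,0,0],
    [29,-47.5,0,0,0,0],
    [15,-25,0,0,0,0],
    [0,0,0,0,0,0],
  ],
)

```text
time: 3.58
tool_pos: [500.8, 17.1, 231.2]
tcp_rot: [-180.0, 0.0, 5.3]
ft_force: [-0.0, 0.1, -0.8]
finger_gap: 84.9
grip_force: 0.0
```

```bash
python3 - <<'E'
from h import *
c=eyes.get_calibration("wrist");print(np.array(c["mount"]),np.array(c["intrinsics"]))
s=sense();print(s)
im,d=eyes.snapshot("wrist");save("w1",im)
for n in("caster","stock_drawer0_handle"):
    print(n,[(q["xyz"],q["confidence"]) for q in models.place_of(n,"wrist")])
    r=models.cut_out(n,"wrist")
    if r:
        P=cloud("wrist",d,r[0]["pixels"],s)
        print(np.percentile(P,[3,50,97],axis=0))
        for lo,hi in((10,30),(45,60),(60,70),(70,80),(85,102)):
            q=P[(P[:,2]>lo)&(P[:,2]<hi)]
            if len(q)>20: print(lo,hi,len(q),q.min(0),q.max(0),cv2.minEnclosingCircle(q[:,:2].astype(np.float32)))
E
```

```text
[[  -0.    -1.    -0.3   66.7]
 [   1.    -0.    -0.    -0.1]
 [  -0.    -0.3    1.  -143. ]
 [   0.     0.     0.     1. ]] [[376.9   0.  322.8]
 [  0.  376.9 238.5]
 [  0.    0.    1. ]]
{'time': 3.575, 'joint_pos': array([ -3.9,  -8. , 100.7,   0. ,  87.3,  80.8]), 'qd': array([-2.7, -1.1,  1.2, -1.1,  0.5, -1.7]), 'joint_efforts': array([  1.6, -42.3, -50.6,   0.4,  -0.2,   0.6]), 'tool_pos': array([500.8,  17.1, 231.2]), 'tcp_rot': array([-180. ,    0. ,    5.3]), 'ft_force': array([-0. ,  0.1, -0.8]), 'wrist_torque': array([-0.,  0., -0.]), 'grip_force': 0.0, 'finger_gap': 84.8591925540032}
caster [([562.5, 141.7, 0.1], 0.67)]
[[537.  111.7  10. ]
 [562.  127.9  91.8]
 [585.7 157.3 101.4]]
10 30 410 [531.9 110.   10. ] [589.9 135.3  30. ] ((560.9109497070312, 134.19677734375), 29.047147750854492)
45 60 385 [533.5 111.7  45. ] [587.9 135.5  60. ] ((560.6793212890625, 135.5041961669922), 27.222396850585938)
60 70 208 [536.3 112.3  60. ] [586.9 133.8  69.3] ((561.6123657226562, 130.9326171875), 25.500627517700195)
70 80 220 [533.5 111.8  70.6] [587.4 134.1  80. ] ((560.4260864257812, 133.317138671875), 26.938100814819336)
85 102 3966 [535.1 113.   85. ] [586.9 165.5 102. ] ((560.9544067382812, 139.29823303222656), 26.986736297607422)
stock_drawer0_handle [([621.3, 176.6, 59.4], 0.84), ([410.1, 18.5, 1.8], 0.3)]
[[ 534.2 -204.2   93.5]
 [ 556.9 -189.7  109.5]
 [ 581.8 -175.6  125.6]]
85 102 656 [ 529.4 -222.6   89.4] [ 586.7 -186.   102. ] ((557.4715576171875, -211.5485382080078), 30.164531707763672)
```

Call:
apply_moves(
  rows=[
    [24,-39,0,0,0,0],
    [24,-39,0,0,0,0],
    [23,-38.5,0,0,0,0],
    [0,0,40,0,0,0],
    [0,0,30,0,0,0],
  ],
)

```text
time: 4.45
tool_pos: [560.7, 137.1, 160.0]
tcp_rot: [180.0, 0.0, 5.1]
ft_force: [-0.6, -0.8, 0.9]
finger_gap: 85.1
grip_force: 0.0
```

```bash
python3 - <<'E'
from h import *
s=sense();print(s["tool_pos"],s["tcp_rot"],s["qd"])
im,d=eyes.snapshot("wrist");save("w2",im)
P=cloud("wrist",d,np.ones_like(d,bool),s)
q=P[(abs(P[:,0]-560)<45)&(abs(P[:,1]-140)<40)&(P[:,2]>75)&(P[:,2]<110)];print(len(q),q.max(0),cv2.minEnclosingCircle(q[:,:2].astype(np.float32)))
E
```

```text
[560.7 137.1 160. ] [180.    0.    5.1] [ -0.7   9.5  15.4   0.  -24.6  -0.1]
6285 [588.4 167.9 103.7] ((560.940185546875, 140.36468505859375), 27.939006805419922)
```

View pics/w2.png

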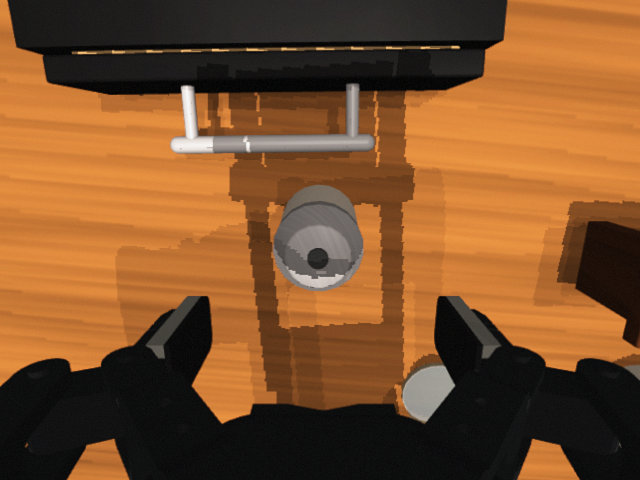

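The wrist picture shows the caster (318,240) centred between the open fingers, with the handle bar clear beyond it (row 144).

Call:
apply_moves(
  rows=[
    [0,-1,35,0,0,0],
    [0,0,35,0,0,0],
    [0,0,30,0,0,0],
    [0,0,22,0,0,0],
    [0,0,0,0,0,0],
  ],
)

```text
time: 5.12
tool_pos: [559.3, 137.4, 38.0]
tcp_rot: [180.0, 0.2, 5.0]
ft_force: [-0.3, 0.6, 0.7]
finger_gap: 84.9
grip_force: 0.0
```

Call:
apply_moves(
  rows=[
    [0,0,0,0,0,0],
    [0,0,0,0,0,0],
    [0,0,0,0,0,0],
    [0,0,0,0,0,0],
    [0,0,0,0,0,0],
  ],
  fingers=30,
  grip_force=40,
)

```text
time: 5.75
tool_pos: [562.4, 138.9, 41.7]
tcp_rot: [-180.0, -0.2, 5.1]
ft_force: [-1.2, 0.1, 7.2]
finger_gap: 55.0
grip_force: 42.9
```

Call:
apply_moves(
  rows=[
    [0,0,0,0,0,0],
    [0,0,0,0,0,0],
    [0,0,-5,0,0,0],
    [0,0,-5,0,0,0],
    [0,0,0,0,0,0],
  ],
)

```text
time: 6.38
tool_pos: [561.1, 138.7, 49.9]
tcp_rot: [-180.0, -0.1, 5.1]
ft_force: [-0.1, -0.7, -2.1]
finger_gap: 54.9
grip_force: 42.6
```

Call:
apply_moves(
  rows=[
    [0,0,-20,0,0,0],
    [0,0,-35,0,0,0],
    [0,0,-40,0,0,0],
    [0,0,-35,0,0,0],
    [-3,21,0,0,0,0],
  ],
)

```text
time: 7.0
tool_pos: [562.2, 118.3, 184.7]
tcp_rot: [-180.0, -0.5, 5.2]
ft_force: [0.7, -0.1, -2.6]
finger_gap: 54.8
grip_force: 43.0
```

Call:
apply_moves(
  rows=[
    [-6,45,0,0,0,0],
    [-6,45,0,0,0,0],
    [-6,45,0,0,0,0],
    [-6,45,0,0,0,0],
    [-3,25,0,0,0,0],
  ],
)

```text
time: 7.62
tool_pos: [549.4, -92.1, 178.2]
tcp_rot: [180.0, 0.1, 5.0]
ft_force: [-0.7, -0.3, -2.0]
finger_gap: 55.1
grip_force: 43.1
```

Call:
apply_moves(
  rows=[
    [-2,20,0,0,0,0],
    [0,0,0,0,0,0],
    [0,0,0,0,0,0],
    [0,0,0,0,0,0],
    [0,0,0,0,0,0],
  ],
)

```text
time: 8.25
tool_pos: [550.8, -108.5, 179.3]
tcp_rot: [-180.0, -0.0, 5.2]
ft_force: [0.0, 0.9, -2.6]
finger_gap: 54.8
grip_force: 43.1
```

```bash
python3 - <<'E'
from h import *
s=sense();print(s["tool_pos"],s["tcp_rot"],s["finger_gap"])
im,d=eyes.snapshot("wrist");save("w3",im)
P=cloud("wrist",d,np.ones_like(d,bool),s)
q=P[(P[:,2]>84)&(P[:,2]<97)&(P[:,0]>500)&(P[:,0]<620)&(P[:,1]<-50)&(P[:,1]>-180)]
print(len(q),np.median(q[:,2]),q.min(0),q.max(0))
for y in range(-170,-60,10):
    r=q[abs(q[:,1]-y)<3]
    if len(r)>5: print(y,r[:,0].min(),r[:,0].max(),len(r))
im,d=eyes.snapshot("top");save("t3",im)
for n in("caster","step_cup"):
    for c in("top","wrist"): print(n,c,[(q["xyz"],q["confidence"]) for q in models.place_of(n,c)])
E
```

```text
[ 550.8 -108.5  179.3] [-180.    -0.     5.2] 54.777117037291106
11061 90.4070467578421 [ 521.7 -180.    84. ] [592.5 -64.5  92.9]
-170 522.6684321431595 591.9126248603183 938
-160 525.9421746836438 591.29832095079 922
-150 528.4259832140119 590.4628353789601 808
-140 549.5072419044361 589.6066840178399 549
-130 559.9461255641596 588.7712198245896 418
-120 565.6804964317496 587.9783062427052 342
-110 567.6410581111963 587.2373883687169 309
-100 565.5339004990905 586.4364303921684 313
-90 559.8339980639693 585.69765136268 373
-80 549.0830465691189 584.9710341289623 490
-70 525.3013170589822 584.0765826831722 742
caster top [([549.3, -106.3, 136.0], 0.87)]
caster wrist [([554.3, -107.1, 136.4], 0.73)]
step_cup top [([559.4, -214.2, 87.2], 0.9)]
step_cup wrist [([562.1, -216.0, 93.6], 0.82)]
```

View pics/w3.png

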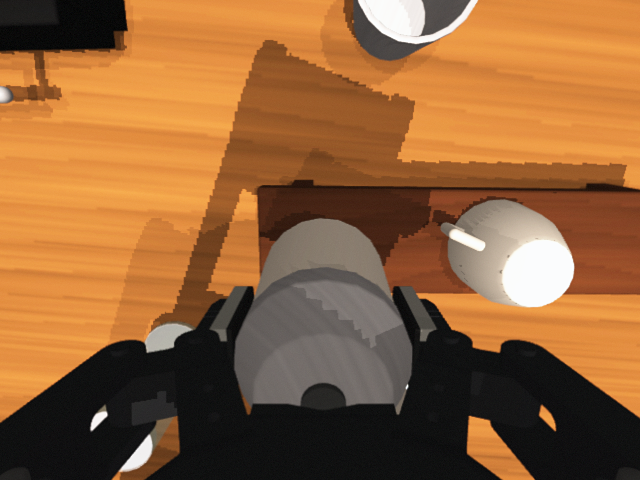

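The caster hangs at (310,330), held over the free left end of the board. The cup with its handle (510,250) stays clear to the right.

Call:
apply_moves(
  rows=[
    [1.5,0,15,0,0,0],
    [0,0,15,0,0,0],
    [0,0,10,0,0,0],
    [0,0,4,0,0,0],
    [0,0,0,0,0,0],
  ],
)

```text
time: 9.18
tool_pos: [552.0, -109.0, 134.9]
tcp_rot: [-180.0, 0.0, 5.1]
ft_force: [0.2, 0.2, -1.7]
finger_gap: 55.3
grip_force: 43.1
```

Call:
apply_moves(
  rows=[
    [0,0,1.5,0,0,0],
    [0,0,1.5,0,0,0],
    [0,0,1,0,0,0],
    [0,0,1,0,0,0],
    [0,0,0,0,0,0],
  ],
)

```text
time: 9.8
tool_pos: [552.5, -109.2, 131.7]
tcp_rot: [180.0, -0.0, 5.1]
ft_force: [-4.6, 1.4, 7.4]
finger_gap: 55.0
grip_force: 43.9
```

Call:
apply_moves(
  rows=[
    [0,0,0,0,0,0],
    [0,0,0,0,0,0],
    [0,0,0,0,0,0],
    [0,0,0,0,0,0],
    [0,0,0,0,0,0],
  ],
  fingers=69,
)

```text
time: 10.42
tool_pos: [552.1, -109.1, 130.2]
tcp_rot: [-180.0, 0.0, 5.1]
ft_force: [-0.3, -0.6, -0.4]
finger_gap: 69.1
grip_force: 0.0
```

Call:
apply_moves(
  rows=[
    [0,0,-15,0,0,0],
    [0,0,-25,0,0,0],
    [0,0,-40,0,0,0],
    [0,0,-40,0,0,0],
    [0,0,0,0,0,0],
  ],
)

```text
time: 11.05
tool_pos: [554.6, -109.8, 256.4]
tcp_rot: [179.8, -0.5, 5.1]
ft_force: [0.5, -0.4, -0.5]
finger_gap: 68.6
grip_force: 0.0
```

```bash
python3 - <<'E'
from h import *
s=sense();print(s["tool_pos"],s["tcp_rot"],s["finger_gap"])
im,d=eyes.snapshot("top");save("t4",im)
im,d=eyes.snapshot("wrist");save("w4",im)
P=cloud("wrist",d,np.ones_like(d,bool),s)
q=P[(abs(P[:,0]-552)<45)&(abs(P[:,1]+109)<45)&(P[:,2]>165)&(P[:,2]<200)];print(q.max(0),cv2.minEnclosingCircle(q[:,:2].astype(np.float32)))
for n in("caster","stock_drawer0_handle"):
    for c in("top","wrist"): print(n,c,[(q["xyz"],q["confidence"]) for q in models.place_of(n,c)])
E
```

```text
[ 554.6 -109.8  256.4] [179.8  -0.5   5.1] 68.56334146688263
[580.4 -81.8 196.6] ((552.6229858398438, -109.13510131835938), 27.9876651763916)
caster top [([552.6, -108.6, 90.1], 0.76), ([750.8, 247.7, 92.3], 0.18)]
caster wrist [([552.5, -108.3, 90.1], 0.81)]
stock_drawer0_handle top [([622.9, 172.7, 53.5], 0.98)]
stock_drawer0_handle wrist [([619.4, 175.2, 58.5], 0.91)]
```

Call:
apply_moves(
  rows=[
    [15,-46,0,0,0,0],
    [15,-46,0,0,0,0],
    [16,-46,0,0,0,0],
    [16,-46,0,0,0,0],
    [15,-46,0,0,0,0],
  ],
  fingers=27,
)

```text
time: 11.98
tool_pos: [608.2, 128.3, 249.1]
tcp_rot: [180.0, 0.1, 5.1]
ft_force: [0.2, 0.4, 0.1]
finger_gap: 27.1
grip_force: 0.0
```

Call:
apply_moves(
  rows=[
    [15,-46,0,0,0,0],
    [0,0,10,0,0,-0.176],
    [0,0,10,0,0,-0.176],
    [0,0,10,0,0,-0.176],
    [0,0,10,0,0,-0.176],
  ],
)

```text
time: 12.6
tool_pos: [618.7, 173.9, 208.6]
tcp_rot: [-179.9, 0.1, 45.8]
ft_force: [-0.8, -0.3, -0.3]
finger_gap: 27.1
grip_force: 0.0
```

Call:
apply_moves(
  rows=[
    [0,0,10,0,0,-0.176],
    [0,0,10,0,0,-0.176],
    [0,0,10,0,0,-0.176],
    [0,0,0,0,0,-0.176],
    [0,0,0,0,0,-0.176],
  ],
)

```text
time: 13.22
tool_pos: [618.5, 173.8, 178.7]
tcp_rot: [-179.9, 0.0, 96.2]
ft_force: [1.2, 0.1, -0.3]
finger_gap: 27.1
grip_force: 0.0
```

Call:
apply_moves(
  rows=[
    [0,0,0,0,0,0],
    [0,0,0,0,0,0],
    [0,0,0,0,0,0],
    [0,0,0,0,0,0],
    [0,0,0,0,0,0],
  ],
)

```text
time: 13.85
tool_pos: [619.4, 174.0, 180.3]
tcp_rot: [180.0, 0.0, 95.8]
ft_force: [1.0, -0.6, -0.1]
finger_gap: 27.2
grip_force: 0.0
```

```bash
python3 - <<'E'
from h import *
s=sense();print(s["tool_pos"],s["tcp_rot"],s["finger_gap"])
im,d=eyes.snapshot("wrist");save("w5",im)
P=cloud("wrist",d,np.ones_like(d,bool),s)
q=P[(abs(P[:,0]-620)<30)&(abs(P[:,1]-175)<75)&(P[:,2]>53)&(P[:,2]<68)]
for y in range(105,245,10):
    r=q[abs(q[:,1]-y)<4]
    if len(r)>5: print(y,r.min(0)[[0,2]],r.max(0)[[0,2]],r.mean(0)[0],len(r))
print(q.min(0),q.max(0),cv2.fitLine(q[:,:2].astype(np.float32),cv2.DIST_HUBER,0,.01,.01).T)
print([(q["xyz"],q["confidence"]) for q in models.place_of("stock_drawer0_handle","wrist")])
E
```

```text
[619.4 174.  180.3] [180.    0.   95.8] 27.15479196964147
115 [619.8  55.5] [630.4  61.1] 625.1651260674133 109
125 [619.   53.3] [649.4  61.1] 632.9373503860108 342
135 [618.   55.4] [628.6  60.9] 623.2566402975618 132
145 [617.   56.1] [627.5  61.1] 622.2010229886622 141
155 [616.   54.3] [627.  61.] 621.4567771887145 152
165 [615.1  55. ] [626.2  61.7] 620.5897204465575 157
175 [614.1  55. ] [625.1  61.4] 619.5728024489479 164
185 [613.1  54.6] [624.   61.9] 618.5780099616845 168
195 [612.2  54.7] [623.   61.9] 617.5970658696308 172
205 [611.2  55.2] [621.9  61.8] 616.5473785446407 171
215 [610.3  54.8] [620.8  61.3] 615.4756428056448 175
225 [608.5  54. ] [650.   67.7] 627.4959425537335 542
235 [608.   53.1] [649.  68.] 623.84517329734 271
[608.  111.   53.1] [650. 250.  68.] [[  0.1  -1.  620.8 179.5]]
[([618.0, 176.5, 56.0], 0.94)]
```

View pics/w5.png

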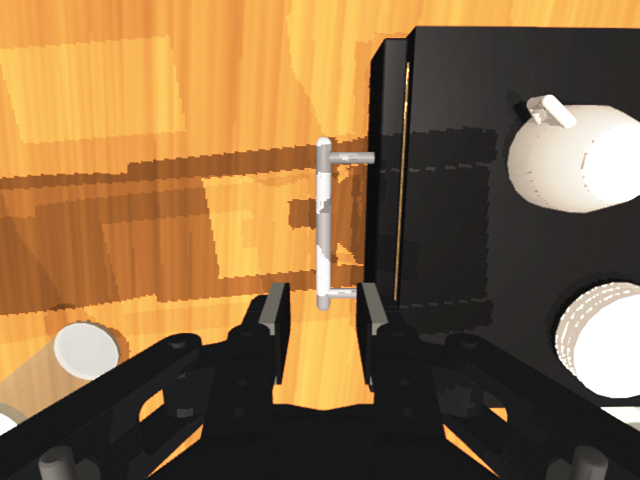

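The bar runs down the middle between the fingers (column 324), and the shut drawer front is at columns 370–405.

Call:
apply_moves(
  rows=[
    [0,0,35,0,0,0],
    [0,0,35,0,0,0],
    [0,0,30,0,0,0],
    [0,0,20,0,0,0],
    [0,0,0,0,0,0],
  ],
)

```text
time: 14.58
tool_pos: [618.0, 173.7, 58.4]
tcp_rot: [-179.8, 0.0, 95.8]
ft_force: [-0.4, 1.3, -0.3]
finger_gap: 27.1
grip_force: 0.0
```

Call:
apply_moves(
  rows=[
    [0,0,7,0,0,0],
    [0,0,7,0,0,0],
    [0,0,6,0,0,0],
    [0,0,0,0,0,0],
    [0,0,0,0,0,0],
  ],
)

```text
time: 15.2
tool_pos: [619.5, 174.0, 40.5]
tcp_rot: [180.0, -0.0, 95.8]
ft_force: [-0.4, 0.2, 0.7]
finger_gap: 27.3
grip_force: 0.0
```

Call:
apply_moves(
  rows=[
    [0,0,0,0,0,0],
    [0,0,0,0,0,0],
    [0,0,0,0,0,0],
    [0,0,0,0,0,0],
    [0,0,0,0,0,0],
  ],
  fingers=0,
  grip_force=50,
)

```text
time: 15.82
tool_pos: [619.7, 174.0, 40.8]
tcp_rot: [180.0, -0.0, 95.8]
ft_force: [-1.5, -0.6, 4.6]
finger_gap: 9.3
grip_force: 49.1
```

Call:
apply_moves(
  rows=[
    [0,-8,0,0,0,0],
    [0,-14,0,0,0,0],
    [0,-16,0,0,0,0],
    [0,-16,0,0,0,0],
    [0,-16,0,0,0,0],
  ],
)

```text
time: 16.45
tool_pos: [549.4, 167.0, 40.7]
tcp_rot: [179.9, -0.0, 95.8]
ft_force: [1.4, 1.4, 4.8]
finger_gap: 9.2
grip_force: 50.0
```

Call:
apply_moves(
  rows=[
    [0,-16,0,0,0,0],
    [0,-16,0,0,0,0],
    [0,-14,0,0,0,0],
    [0,-10,0,0,0,0],
    [0,0,0,0,0,0],
  ],
)

```text
time: 17.08
tool_pos: [493.3, 161.4, 40.7]
tcp_rot: [180.0, -0.0, 95.9]
ft_force: [-1.0, 2.0, 6.8]
finger_gap: 9.1
grip_force: 50.3
```

Call:
apply_moves(
  rows=[
    [0,0,0,0,0,0],
    [0,0,0,0,0,0],
    [0,0,0,0,0,0],
    [0,0,0,0,0,0],
    [0,0,0,0,0,0],
  ],
  fingers=27,
)

```text
time: 17.7
tool_pos: [494.0, 161.1, 40.2]
tcp_rot: [-180.0, 0.0, 95.8]
ft_force: [0.2, -0.1, -0.2]
finger_gap: 26.9
grip_force: 0.0
```

Call:
apply_moves(
  rows=[
    [0,0,-15,0,0,0],
    [0,0,-40,0,0,0],
    [0,0,-55,0,0,0],
    [0,0,-55,0,0,0],
    [0,0,-40,0,0,0],
  ],
)

```text
time: 18.32
tool_pos: [494.7, 161.3, 249.8]
tcp_rot: [179.8, -0.0, 95.8]
ft_force: [-0.1, 1.2, 0.3]
finger_gap: 27.0
grip_force: 0.0
```

```bash
python3 - <<'E'
from h import *
s=sense();print(s["tool_pos"],s["tcp_rot"],s["finger_gap"])
for c in("top","wrist","scene"):
    s=sense();im,d=eyes.snapshot(c);save(c[0]+"6",im)
    for n in("round_tin","square_tin","stock_drawer0_handle"):
        print(c,n,[(q["xyz"],q["confidence"]) for q in models.place_of(n,c)])
        if n[0]!="s" or n[1]=="q":
            r=models.cut_out(n,c)
            if r:
                P=cloud(c,d,r[0]["pixels"],s);m=np.median(P[:,2][P[:,2]>60]) if (P[:,2]>60).any() else 0
                q=P[abs(P[:,2]-m)<5]
                if len(q)>5: print("   top z",m,cv2.minEnclosingCircle(q[:,:2].astype(np.float32)))
E
```

```text
[494.7 161.3 249.8] [179.8  -0.   95.8] 27.004878911800756
top round_tin [([591.9, 121.3, 24.1], 0.86)]
   top z 75.75312339822679 ((588.9165649414062, 119.58468627929688), 27.32383918762207)
top square_tin [([580.7, 219.7, 15.8], 0.77)]
   top z 75.3856276912689 ((581.3244018554688, 202.07131958007812), 26.2109317779541)
top stock_drawer0_handle [([493.3, 158.0, 54.4], 0.9)]
wrist round_tin [([590.0, 116.7, 23.4], 0.67)]
   top z 74.40886042144116 ((588.1913452148438, 120.9137191772461), 27.05100440979004)
wrist square_tin [([580.2, 220.1, 20.4], 0.74)]
   top z 74.35868349176643 ((578.8974609375, 220.50547790527344), 35.70225143432617)
wrist stock_drawer0_handle [([492.9, 162.5, 55.3], 0.67), ([758.0, 181.3, 2.6], 0.22)]
scene round_tin [([588.0, 118.3, 21.5], 0.67)]
   top z 72.72131513719296 ((600.8228759765625, 109.99856567382812), 45.08267593383789)
scene square_tin [([578.8, 225.0, 21.6], 0.74), ([703.1, -145.1, 3.3], 0.43)]
   top z 72.64434565162749 ((580.083251953125, 219.87013244628906), 34.91112518310547)
scene stock_drawer0_handle [([490.4, 160.6, 50.8], 0.68)]
```

View pics/t6.png

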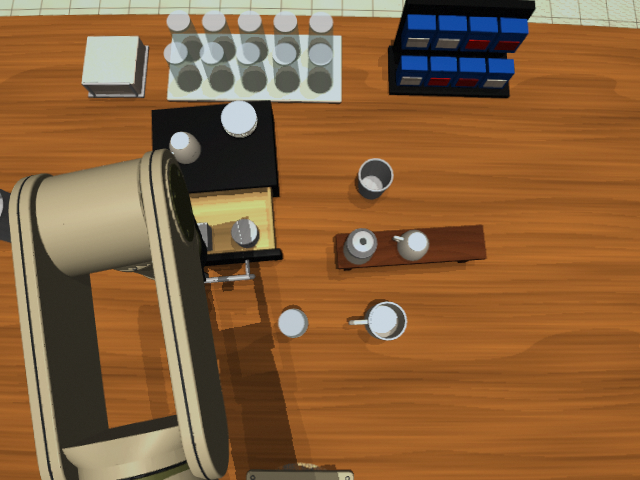

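The top view shows the drawer open, with the round tin at (245,233) and the square tin at (203,237). The caster stands on the riser at (360,246) beside the cup.

Call:
apply_moves(
  rows=[
    [0,0,0,0,0,0.176],
    [0,0,0,0,0,0.176],
    [0,0,0,0,0,0.176],
    [0,0,0,0,0,0.176],
    [0,0,0,0,0,0.176],
  ],
  fingers=67,
)

```text
time: 19.85
tool_pos: [494.0, 161.2, 245.4]
tcp_rot: [180.0, -0.0, 45.1]
ft_force: [0.2, 0.4, 1.0]
finger_gap: 66.8
grip_force: 0.0
```

Call:
apply_moves(
  rows=[
    [0,0,0,0,0,0.176],
    [0,0,0,0,0,0.176],
    [0,0,0,0,0,0.176],
    [0,0,0,0,0,0.17],
    [30,16,0,0,0,0],
  ],
)

```text
time: 20.48
tool_pos: [524.9, 148.8, 245.8]
tcp_rot: [-180.0, -0.0, 5.4]
ft_force: [0.7, -0.1, 0.5]
finger_gap: 66.7
grip_force: 0.0
```

Call:
apply_moves(
  rows=[
    [30,16,20,0,0,0],
    [30,17,40,0,0,0],
    [0,0,25,0,0,0],
    [0,0,0,0,0,0],
    [0,0,0,0,0,0],
  ],
)

```text
time: 21.1
tool_pos: [588.7, 121.2, 161.7]
tcp_rot: [-180.0, -0.1, 5.4]
ft_force: [0.4, -0.0, 0.3]
finger_gap: 66.9
grip_force: 0.0
```

```bash
python3 - <<'E'
from h import *
s=sense();print(s["tool_pos"],s["tcp_rot"],s["finger_gap"])
im,d=eyes.snapshot("wrist");save("w7",im)
P=cloud("wrist",d,np.ones_like(d,bool),s)
q=P[(abs(P[:,0]-588)<36)&(abs(P[:,1]-120)<36)&(P[:,2]>72)&(P[:,2]<79)];print(len(q),np.median(q[:,2]),q.min(0),q.max(0),cv2.minEnclosingCircle(q[:,:2].astype(np.float32)))
r=models.cut_out("round_tin","wrist")
if r:
    q=cloud("wrist",d,r[0]["pixels"],s);q=q[q[:,2]>70];print(cv2.minEnclosingCircle(q[:,:2].astype(np.float32)))
E
```

```text
[588.7 121.2 161.7] [-180.    -0.1    5.4] 66.85057843600316
5238 74.32864967157923 [552.5  87.5  72. ] [615.5 147.5  76.6] ((580.9139404296875, 112.84889221191406), 38.04647445678711)
((588.85205078125, 121.13361358642578), 26.982858657836914)
```

View pics/w7.png

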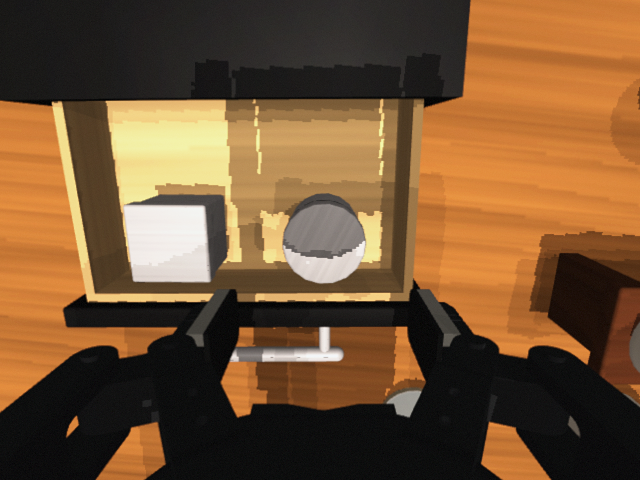

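The tin lid (323,240) is centred between the fingers, and the drawer's right wall (column 400) leaves room for the finger.

Call:
apply_moves(
  rows=[
    [0,0,35,0,0,0],
    [0,0,30,0,0,0],
    [0,0,20,0,0,0],
    [0,0,10,0,0,0],
    [0,0,5,0,0,0],
  ],
)

```text
time: 21.82
tool_pos: [588.7, 121.0, 60.7]
tcp_rot: [180.0, -0.1, 5.4]
ft_force: [0.1, -0.6, 0.7]
finger_gap: 67.2
grip_force: 0.0
```

Call:
apply_moves(
  rows=[
    [0,0,10,0,0,0],
    [0,0,10,0,0,0],
    [0,0,0,0,0,0],
    [0,0,0,0,0,0],
    [0,0,0,0,0,0],
  ],
)

```text
time: 22.45
tool_pos: [588.6, 121.0, 40.8]
tcp_rot: [-180.0, -0.0, 5.4]
ft_force: [0.6, 0.6, 0.6]
finger_gap: 67.0
grip_force: 0.0
```

Call:
apply_moves(
  rows=[
    [0,0,0,0,0,0],
    [0,0,0,0,0,0],
    [0,0,0,0,0,0],
    [0,0,0,0,0,0],
    [0,0,0,0,0,0],
  ],
  fingers=30,
  grip_force=40,
)

```text
time: 23.08
tool_pos: [588.8, 120.9, 41.0]
tcp_rot: [180.0, -0.1, 5.4]
ft_force: [-0.3, -1.1, 5.7]
finger_gap: 52.8
grip_force: 42.3
```

Call:
apply_moves(
  rows=[
    [0,0,-4,0,0,0],
    [0,0,-6,0,0,0],
    [0,0,0,0,0,0],
    [0,0,0,0,0,0],
    [0,0,0,0,0,0],
  ],
)

```text
time: 23.7
tool_pos: [588.0, 120.9, 50.0]
tcp_rot: [180.0, 0.0, 5.4]
ft_force: [-0.7, -0.3, -0.6]
finger_gap: 52.9
grip_force: 42.2
```

Call:
apply_moves(
  rows=[
    [0,0,-25,0,0,0],
    [0,0,-45,0,0,0],
    [0,0,-50,0,0,0],
    [0,0,-50,0,0,0],
    [0,0,-40,0,0,0],
  ],
)

```text
time: 24.32
tool_pos: [588.5, 120.9, 262.7]
tcp_rot: [-180.0, -0.1, 5.4]
ft_force: [-0.0, -0.7, -1.2]
finger_gap: 52.6
grip_force: 42.4
```

Call:
apply_moves(
  rows=[
    [-3,22,0,0,0,0],
    [-6,43,0,0,0,0],
    [-6,45,0,0,0,0],
    [-6,45,0,0,0,0],
    [-6,45,0,0,0,0],
  ],
)

```text
time: 24.95
tool_pos: [579.1, -82.8, 258.2]
tcp_rot: [-180.0, 0.2, 5.4]
ft_force: [1.2, -0.5, -1.3]
finger_gap: 52.8
grip_force: 42.5
```

Call:
apply_moves(
  rows=[
    [-6,45,0,0,0,0],
    [-6,45,0,0,0,0],
    [-6,45,0,0,0,0],
    [-6,45,0,0,0,0],
    [-6,35,0,0,0,0],
  ],
)

```text
time: 25.58
tool_pos: [569.2, -299.9, 257.9]
tcp_rot: [-179.9, 0.1, 5.4]
ft_force: [0.2, 0.0, -1.2]
finger_gap: 52.7
grip_force: 42.5
```

Call:
apply_moves(
  rows=[
    [-3,19,0,0,0,0],
    [0,0,40,0,0,0],
    [0,0,40,0,0,0],
    [0,0,15,0,0,0],
    [0,0,0,0,0,0],
  ],
)

```text
time: 26.2
tool_pos: [568.8, -316.0, 163.9]
tcp_rot: [-179.9, 0.1, 5.5]
ft_force: [-0.7, -0.8, -0.9]
finger_gap: 53.0
grip_force: 42.5
```

```bash
python3 - <<'E'
from h import *
s=sense();print(s["tool_pos"],s["tcp_rot"],s["finger_gap"])
im,d=eyes.snapshot("wrist");save("w8",im)
P=cloud("wrist",d,np.ones_like(d,bool),s)
q=P[(P[:,2]>84)&(P[:,2]<97)&(P[:,0]>500)&(P[:,0]<630)&(P[:,1]<-240)&(P[:,1]>-400)]
print(np.median(q[:,2]),q.min(0))
for y in range(-360,-240,10):
    r=q[abs(q[:,1]-y)<3]
    if len(r)>5: print(y,r[:,0].min(),r[:,0].max(),len(r))
print([(q["xyz"],q["confidence"]) for q in models.place_of("round_tin","wrist")])
im,d=eyes.snapshot("top")
print([(q["xyz"],q["confidence"]) for q in models.place_of("round_tin","top")])
E
```

```text
[ 568.8 -316.   163.9] [-179.9    0.1    5.5] 53.04010810847041
90.38111311957064 [ 528.  -367.3   84. ]
-360 545.355122919802 607.02423953333 938
-350 554.9010726320942 606.3242083695221 788
-340 569.7957056912262 605.6510796678739 566
-330 577.3793881426582 604.6507179616956 466
-320 580.392628562659 603.9075959918526 422
-310 579.3885988605414 603.2939111967243 421
-300 574.2692277482256 602.4699194374576 476
-290 562.7211179904288 601.7359202373674 608
-280 538.6444429397181 600.9049254364897 940
-270 541.8353739055381 600.0957725342566 961
-260 532.8566060878809 599.2844195517248 1065
-250 528.9335530823383 598.6250581368355 1107
[([567.1, -319.2, 144.0], 0.96)]
[]
```

View pics/w8.png

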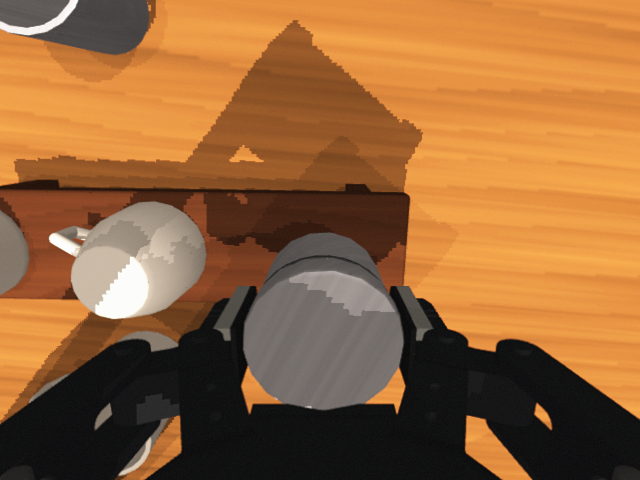

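The tin is centred over the free right end of the board (board edge at column 408), and the cup (140,260) is well to the left.

Call:
apply_moves(
  rows=[
    [0,0,20,0,0,0],
    [0,0,15,0,0,0],
    [0,0,10,0,0,0],
    [0,0,4,0,0,0],
    [0,0,0,0,0,0],
  ],
)

```text
time: 27.02
tool_pos: [569.4, -316.8, 116.0]
tcp_rot: [-180.0, 0.0, 5.4]
ft_force: [0.1, 0.4, -2.3]
finger_gap: 52.9
grip_force: 42.5
```

Call:
apply_moves(
  rows=[
    [0,0,2,0,0,0],
    [0,0,2,0,0,0],
    [0,0,1,0,0,0],
    [0,0,1,0,0,0],
    [0,0,0,0,0,0],
  ],
)

```text
time: 27.65
tool_pos: [569.5, -316.9, 110.2]
tcp_rot: [-180.0, 0.0, 5.4]
ft_force: [-0.4, -0.3, -1.3]
finger_gap: 52.6
grip_force: 42.5
```

Call:
apply_moves(
  rows=[
    [0,0,0.7,0,0,0],
    [0,0,0.7,0,0,0],
    [0,0,0.6,0,0,0],
    [0,0,0,0,0,0],
    [0,0,0,0,0,0],
  ],
)

```text
time: 28.28
tool_pos: [569.7, -316.9, 109.0]
tcp_rot: [180.0, -0.0, 5.4]
ft_force: [-3.4, 2.9, 5.5]
finger_gap: 52.7
grip_force: 43.0
```

Call:
apply_moves(
  rows=[
    [0,0,0,0,0,0],
    [0,0,0,0,0,0],
    [0,0,0,0,0,0],
    [0,0,0,0,0,0],
    [0,0,0,0,0,0],
  ],
  fingers=69,
)

```text
time: 28.9
tool_pos: [569.6, -316.8, 108.2]
tcp_rot: [-180.0, 0.0, 5.4]
ft_force: [-0.3, -0.1, 0.1]
finger_gap: 68.9
grip_force: 0.0
```

Call:
apply_moves(
  rows=[
    [0,0,-15,0,0,0],
    [0,0,-30,0,0,0],
    [0,0,-40,0,0,0],
    [0,0,-50,0,0,0],
    [0,0,-35,0,0,0],
  ],
)

```text
time: 29.52
tool_pos: [570.2, -317.2, 282.8]
tcp_rot: [179.8, -0.2, 5.4]
ft_force: [1.0, -0.5, 0.1]
finger_gap: 69.2
grip_force: 0.0
```

```bash
python3 - <<'E'
from h import *
s=sense();print(s["tool_pos"])
im,d=eyes.snapshot("wrist")
r=models.cut_out("round_tin","wrist")
if r:
    q=cloud("wrist",d,r[0]["pixels"],s);m=np.percentile(q[:,2],90);q=q[q[:,2]>m-6];print(m,cv2.minEnclosingCircle(q[:,:2].astype(np.float32)))
im,d=eyes.snapshot("top")
for n in("round_tin","caster","stock_drawer0_handle"): print(n,[(q["xyz"],q["confidence"]) for q in models.place_of(n,"top")])
E
```

```text
[ 570.2 -317.2  282.8]
143.2694257471373 ((570.2408447265625, -316.4573059082031), 26.720062255859375)
round_tin [([570.8, -315.3, 91.5], 0.58)]
caster [([550.9, -107.6, 91.3], 0.93)]
stock_drawer0_handle [([495.3, 161.3, 54.8], 0.57)]
```

Call:
apply_moves(
  rows=[
    [-7,-48,0,0,0,0],
    [-7,-48,0,0,0,0],
    [-7,-48,0,0,0,0],
    [-7,-48,0,0,0,0],
    [-7,-48,0,0,0,0],
  ],
  fingers=0,
)

```text
time: 30.45
tool_pos: [510.7, -79.6, 276.6]
tcp_rot: [-179.9, 0.1, 5.4]
ft_force: [0.8, 0.2, -0.1]
finger_gap: -0.2
grip_force: 0.0
```

Call:
apply_moves(
  rows=[
    [-7,-48,0,0,0,0],
    [-7,-48,0,0,0,0],
    [-7,-49,0,0,0,0],
    [-7,-49,0,0,0,0],
    [-7,-49,0,0,0,0],
  ],
)

```text
time: 31.08
tool_pos: [452.8, 158.7, 276.8]
tcp_rot: [180.0, 0.1, 5.4]
ft_force: [0.9, 0.8, -0.0]
finger_gap: 0.2
grip_force: 0.0
```

Call:
apply_moves(
  rows=[
    [0,0,50,0,0,0],
    [0,0,50,0,0,0],
    [0,0,50,0,0,0],
    [0,0,25,0,0,0],
    [0,0,0,0,0,0],
  ],
)

```text
time: 31.7
tool_pos: [451.0, 156.6, 99.7]
tcp_rot: [179.9, 0.4, 5.4]
ft_force: [-0.1, -0.7, -0.0]
finger_gap: -0.5
grip_force: 0.0
```

Call:
apply_moves(
  rows=[
    [0,0,35,0,0,0],
    [0,0,25,0,0,0],
    [0,0,0,0,0,0],
    [12,0,0,0,0,0],
    [8,0,0,0,0,0],
  ],
)

```text
time: 32.33
tool_pos: [476.7, 159.7, 45.4]
tcp_rot: [-180.0, -0.2, 5.4]
ft_force: [0.9, -0.3, -0.2]
finger_gap: -0.1
grip_force: 0.0
```

Call:
apply_moves(
  rows=[
    [8,0,0,0,0,0],
    [14,0,0,0,0,0],
    [16,0,0,0,0,0],
    [16,0,0,0,0,0],
    [16,0,0,0,0,0],
  ],
)

```text
time: 32.95
tool_pos: [544.7, 166.1, 43.6]
tcp_rot: [-180.0, 0.0, 5.4]
ft_force: [-1.0, 0.4, 1.3]
finger_gap: 0.1
grip_force: 0.8
```

Call:
apply_moves(
  rows=[
    [16,0,0,0,0,0],
    [16,0,0,0,0,0],
    [12,0,0,0,0,0],
    [8,0,0,0,0,0],
    [3,0,0,0,0,0],
  ],
)

```text
time: 33.58
tool_pos: [598.9, 171.0, 43.3]
tcp_rot: [180.0, 0.0, 5.4]
ft_force: [-0.0, -1.5, 0.6]
finger_gap: -0.3
grip_force: 0.4
```

Call:
apply_moves(
  rows=[
    [2,0,0,0,0,0],
    [2,0,0,0,0,0],
    [2,0,0,0,0,0],
    [2,0,0,0,0,0],
    [0,0,0,0,0,0],
  ],
)

```text
time: 34.2
tool_pos: [604.4, 171.6, 43.1]
tcp_rot: [180.0, 0.3, 5.4]
ft_force: [-12.2, -2.6, 9.3]
finger_gap: -0.5
grip_force: 6.2
```

Call:
apply_moves(
  rows=[
    [1,0,0,0,0,0],
    [1,0,0,0,0,0],
    [0,0,0,0,0,0],
    [0,0,0,0,0,0],
    [0,0,0,0,0,0],
  ],
)

```text
time: 34.83
tool_pos: [604.5, 171.7, 43.0]
tcp_rot: [180.0, 0.5, 5.5]
ft_force: [-21.0, -3.9, 15.7]
finger_gap: 0.2
grip_force: 11.1
```

Call:
apply_moves(
  rows=[
    [-8,0,0,0,0,0],
    [-20,0,0,0,0,0],
    [-30,0,0,0,0,0],
    [-30,0,-40,0,0,0],
    [0,0,-50,0,0,0],
  ],
)

```text
time: 35.45
tool_pos: [517.4, 163.3, 131.9]
tcp_rot: [180.0, 0.3, 5.5]
ft_force: [1.4, 0.4, 0.5]
finger_gap: 0.1
grip_force: 0.0
```

Call:
apply_moves(
  rows=[
    [0,0,-50,0,0,0],
    [0,0,-50,0,0,0],
    [0,0,-20,0,0,0],
    [0,0,0,0,0,0],
    [0,0,0,0,0,0],
  ],
)

```text
time: 36.08
tool_pos: [520.0, 163.5, 250.8]
tcp_rot: [180.0, 0.2, 5.4]
ft_force: [1.0, -0.1, -0.1]
finger_gap: -0.1
grip_force: 0.0
```

```bash
python3 - <<'E'
from h import *
for c in("wrist","top","scene"):
    s=sense();im,d=eyes.snapshot(c);save("f"+c,im)
    for n in("stock_drawer0_handle","caster","round_tin"): print(c,n,[(q["xyz"],q["confidence"]) for q in models.place_of(n,c)[:1]])
    P=cloud(c,d,np.ones_like(d,bool),s)
    r=P[(abs(P[:,1]-175)<4)&(abs(P[:,0]-615)<25)&(P[:,2]>53)&(P[:,2]<68)]
    if len(r): print(c,"bar x",r[:,0].min(),r[:,0].max(),len(r))
E
```

```text
wrist stock_drawer0_handle []
wrist caster []
wrist round_tin []
wrist bar x 615.2542476556121 626.215602871603 133
top stock_drawer0_handle [([622.0, 172.8, 53.9], 0.86)]
top caster [([551.3, -110.4, 91.1], 0.95)]
top round_tin [([570.5, -312.8, 92.5], 0.96)]
top bar x 614.9865053576029 625.6969976984078 19
scene stock_drawer0_handle [([619.8, 175.8, 50.7], 0.91)]
scene caster [([551.1, -106.4, 87.8], 0.82)]
scene round_tin [([570.9, -316.6, 91.9], 0.73)]
scene bar x 617.5845293781035 627.4290207987971 12
```

View pics/fscene.png

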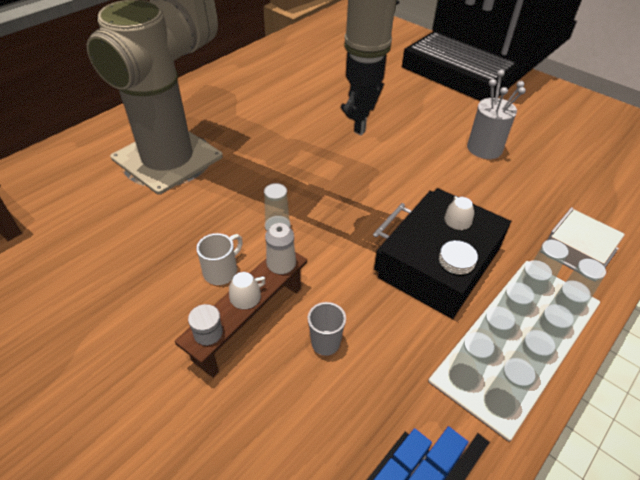

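The drawer is shut, with the bar back at its starting x. The caster (281,248) and the round tin (206,324) stand upright on the board, and nothing else has moved.

```bash
python3 -c "
from bench import job
print(job.hand_in())"
```

```text
the job is handed in; nothing more can be done
None
```

The caster and the round tin are standing on the riser, the drawer is pushed home with the square tin left inside, and the job is handed in; it returned no verdict.

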